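# Clear a jammed marble blank from the polisher's feed chute

## Task

A marble blank has jammed in the sloping feed chute, under the two hold-down lips and pinched by the sprung brass shoe. Nudge it back up the chute until it slips off the shoe and is clear of the lips, then lift it out and set it down gently, flat on its base, in the empty grey reject tray, and let go. Marble chips easily, so do not ram, drop or squeeze it hard (keep the grip to about 20 N), and leave the grinding wheel and the bottle where they are.

Things in the scene. Friction and masses are not known exactly. Their poses are not given: they have to be found in the camera images.
- lane: Sloping lane of the feed chute (steel floor, blue walls), fixed. Origin: on the floor's surface, mid-width, at the low end nearest the robot, 45 mm above the table. x runs up the slope (15 degrees), y across, z square to the floor. Floor 290 mm long, 90 mm wide inside; walls 35 mm high. Open above but for the lips. Friction holds a freed blank where it is left.
- lips (a point): Two steel hold-down lips over the lane's sides; this point: middle of the slot between them, level with their tops, 107.5 mm up the lane. Same axes as the lane. They run from 65 to 150 mm up the lane, undersides 33 mm and tops 36 mm above its floor; the slot is 52 mm wide and open, so closed fingers can go along it.
- chute: The chute's base, fixed; origin on the table under the lane's mid-length, x level uphill. The lane's low end butts on the polisher's dark infeed head, a block 150 mm wide, 85 mm deep, 52 mm high.
- blank_mid (a point): Centre of the jammed marble blank, 44 mm along the lane (x), 84 mm across (y), 30 mm high (z), 0.3 kg. At first flat on the floor, 100 mm up the lane, against the right (-y) wall, ends under the lips; the floor downhill of it is free. Pushing it up takes 5 to 10 N; a push that also bears down or sideways binds it. Once clear, grip its 44 mm, one finger uphill, one downhill, tool square to the sloping floor.
- shoe (a joint): How far the sprung brass shoe (24 mm long, 6 N) in the left (+y) wall is pressed back, m: 0.003 while it pinches the blank, 0 once that is free. Its place varies and is not reported: the blank slips off when its centre is 134 to 158 mm up the lane (the push goes light); it is clear of the lips beyond 172 mm, with finger room at 190 to 205 mm.
- shoe_ledge (a point): Ledge outside the left (+y) wall that carries the shoe's holder, fixed; this point: its middle, on its top, same axes as the lane. It reaches from 75 to 150 mm up the lane and 50 mm out from the wall; the holder on it stands 36 mm above the lane's floor.
- tray_in (a point): Empty reject tray of grey plastic, open, 180 x 160 mm outside, 32 mm high, walls 4 mm, fixed to the table. This point is the centre of its inner floor, 4 mm above the table; x is its 180 mm side. It stands to the left or right of the chute; a closed black tool case with a handle stands on the other side.
- case: Closed black tool case 160 x 130 mm, 45 mm high, 63 mm over its handle, fixed; origin under its centre. Not used.
- wheel: Bystander: black grinding wheel lying flat, 90 mm across, 22 mm high, loose; origin under its centre.
- spray: Bystander: white bottle 60 mm across, 150 mm tall, loose; origin under its centre.
- blank: The same marble blank; origin at the centre of its underside.
- tray: The same tray; origin under its centre.
There are look-alikes about, which are no part of the job. Of the things shaped like the blank, the marble one is meant. Of the things shaped like the tray, the grey one is meant.

How it is judged (in metres and radians):
On the way, in this order (a step that is already met when the one before it is completed fails the run):
1. the blank lies in the lane, moved up off the sprung shoe and clear of the lips (value of joint shoe below 0.001 m and x of blank_mid in the frame of lane between 0.17 and 0.29 m and z of blank_mid in the frame of lane below 0.022 m), for 0.1 s.
2. the blank is lifted out of the lane (z of blank_mid in the frame of lane above 0.055 m), for 0.1 s.
At the end, for the whole second after the job is handed in: The blank rests flat on the reject tray's floor, base down (within 0.08 rad), its centre within 60 mm of the tray's middle and less than 18 mm above its floor, still and released (horizontal distance between blank_mid and tray_in below 0.06 m and z of blank_mid in the frame of tray_in below 0.018 m and angle between blank_mid's own z axis and vertical below 0.08 rad and linear speed of blank below 0.02 m/s and contact force between the fingers and blank below 0.1 N and contact force between blank and tray above 0.5 N); the robot touches nothing.
It fails at once if the blank was rammed or squeezed hard (over 70 N between fingers and blank, summed over both fingers) (contact force between the fingers and blank above 70 N).
It fails at once if the blank was dropped or banged into the tray (over 40 N) (contact force between blank and tray above 40 N).
It fails at once if the grinding wheel was knocked or moved (distance of wheel from where it was at the start of the episode above 0.02 m).
It fails at once if the white bottle was knocked or moved (distance of spray from where it was at the start of the episode above 0.02 m).
It also fails if it takes over 64 s, if anything falls off the work surface, if the arm or the gripper's body presses on something with over 40 N, if the wrist force passes 120 N, or if a joint passes its speed limit or range.

## Robot

A 6-joint arm with a two-finger parallel gripper is mounted at the origin on the work surface. World frame = base frame: x ahead of the robot, y to its left, z up, the work surface at z = 0. Lengths are in mm, angles in rad, forces in N, time in s.
With the tool pointing down it reaches from about 275 to 750 mm from the base axis. Payload 10.2 kg.
Tool frame: the origin (TCP) lies at the very end of the fingers, on their centre line; the grasp point (between the pads) lies 19 mm behind it (ctrl.hold_point_z is the distance from the TCP to the grasp point, in mm); z points along the fingers, y is the direction in which the jaws open and shut (so a half turn about z gives the same grasp; the last joint's range is limited). The gripper opens to 85 mm and grips with 20 to 120 N. Pads are 22 mm wide; open, the fingers measure 114 mm over their backs; the gripper's body (76 mm by 85 mm) begins 54 mm behind the grasp point. The pads swing forward as they close: fully open they stand 13 mm farther back than shut.
Start: joints at [-1.374, 0.313, 1.498, -0, 1.331, -0.223], TCP at [213.967, -479.426, 231.294] pointing down, gripper open.
Joint ranges: [-2.94, 2.94], [-0.97, 2.17], [0.19, 2.56], [-1.23, 4.37], [0.02, 3.11], [-2.88, 2.88]. Speed limits (rad/s): [2.39, 2.39, 3.01, 3.14, 3.14, 3.14].

## Interface

Orientations are given as a unit quaternion [w, x, y, z].
In Python, from rig import readout, cams, workorder, spotter, ctrl gives the robot as it stands.
- The arm moves only by the tool step_arm, never from a script. Its argument "plan" is text: rows parted by semicolons, each of 5 numbers parted by spaces: the shift along the tool's x, y, z in cm, then the turn about the tool's z in degrees, then the opening in per cent of the stroke, from 0 (shut) to 100 (fully open). In form: x y z twist gripper; .... A call has 1 to 10 rows; each row is the pose to reach, as a shift and turn from the pose commanded when the call began, along the tool's axes at that moment; what a row does not reach only later rows make up. A row lasts 1/10 s, in which the tool goes at most 50 mm and 8.59 degrees, less where a joint would pass 70% of its speed; a pose out of reach is approached as far as the arm can. A call with a gripper value outside its range is refused whole. The fingers move at their own pace and stop on an object; "grip_force" is the grip in N (left out, the last holds). Time passes only in rows, so rows that repeat a pose let the fingers close. It gives the time, the measured TCP pose, the force and the opening at its end, in the units of the state.
- readout.sense(): the state, without advancing time (a new reading comes with each control period).
- cams.capture(name): name is "scene" or "top"; returns (picture, depth): 400x640x3 uint8, red, green, blue; 400x640 float32, mm along the optical axis (not along the pixel's ray), 0 where there is no reading.
- cams.camera_info(name): a dict with "vfov" (degrees; the focal length in pixels is half the picture's height over the tangent of half this angle, whatever the lens; pixels are square), "cx", "cy" (the principal point, pixels), "k1" (the pictures are not rectified: a ray, as slopes to the right and down, at radius r is drawn at 1 + k1 r^2 times it, then the intrinsics apply), "rvec" (rotation vector, rad) and "tvec" (3), from world to camera coordinates, as OpenCV has them. Camera axes: x right, y down, z forward; pixel columns grow to the right and rows downward; lengths in mm; the calibration is good to about 2 mm. A picture is of the moment at which its call begins. camera_info takes no time and is no camera call.
- workorder.finish_job(): hands the job in, once; it reports no verdict.
Trained networks look in the newest picture that a camera, given by its name, has taken for a name from the list of things; names that differ only in an ending like _2 or _b are one class to them, and where a whole thing is asked for, a point or a joint stands for the part that bears it (a point fixed in the world has none). Each returns a list of dicts, best first, with "conf" (0 to 1); they miss things now and then, are a little off and sometimes report something else, mostly with a low value. They report only what shows in the picture. A call takes as long as a camera call. They do not tell look-alikes from the thing itself.
- spotter.regions_of(camera, target): "pixels" (400x640 bool, what is visible of it) and "extent" ([centre column, centre row, width, height] in pixels, round what is visible of it).
The state is a dict: "time_s": time; "joints": joint angles; "dq": joint speeds; "tau": joint torques, N m; "eef_pos": TCP position; "ee_rot": TCP orientation; "force": force on the tool from outside, world axes, zero at the start; "wrist_torque": the same for the moment, N m; "grip_width": opening from 0.0 (shut) to 1.0 (fully open).
Only numpy, scipy, OpenCV 4.12 (cv2) and the standard library are available. Lean on these libraries where they do the work, as an engineer would, in place of code of your own. Each camera call takes 0.05 s, during which the arm holds its last target. There are 200 camera calls.

## Working session

There is one attempt and no reset: what is moved stays moved. The work goes in short steps, Python scripts to look and compute and a tool call to move; the robot and the scene stay as the last step left them, time stands still between calls to the robot, and variables do not carry over. Pictures are saved under pics/ and viewed, about 8 in all and at most 12, crops included, and the job is handed in when it is done.

Besides the shell and the picture viewer there is one more tool, called after ">>>" as name(argument=value, ...) on one line, values as JSON. step_arm: Moves the arm, as the interface text tells. Its arguments: {"type":"object","properties":{"plan":{"type":"string"},"grip_force":{"type":"number"}},"required":["plan"]}

```bash
ls; mkdir -p pics; cat > h.py <<'E'
import numpy as np, cv2
from rig import readout, cams, workorder, spotter, ctrl
from scipy.spatial.transform import Rotation as R
def cap(n,f=None):
    im,d=cams.capture(n)
    if f: cv2.imwrite('pics/'+f,im[:,:,::-1])
    return im,d
def cloud(n,d):
    i=cams.camera_info(n); F=200/np.tan(np.radians(i['vfov'])/2)
    v,u=np.mgrid[:400,:640].astype(float)
    x=(u-i['cx'])/F; y=(v-i['cy'])/F
    a,b=x.copy(),y.copy()
    for _ in range(20):
        s=1+i['k1']*(a*a+b*b); a,b=x/s,y/s
    P=np.stack([a*d,b*d,d],-1)
    M=R.from_rotvec(np.ravel(i['rvec'])).as_matrix()
    W=(P-np.ravel(i['tvec']))@M
    W[d<=0]=np.nan
    return W
E
python3 - <<'E'
from h import *
print(readout.sense())
for n in('scene','top'):
    im,d=cap(n,n+'0.png'); W=cloud(n,d); np.save(n+'0.npy',W); print(cams.camera_info(n))
    for t in('lane','blank','tray','case','wheel','spray','shoe','lips','chute'):
        try:
            for r in spotter.regions_of(n,t)[:3]:
                m=r['pixels']; print(n,t,round(r['conf'],2),np.round(r['extent']),np.round(np.nanmedian(W[m],0)),np.round(np.nanpercentile(W[m],[3,97],axis=0)).tolist())
        except Exception as e: print(n,t,e)
E
```

```text
pics
{'time_s': 0.0, 'joints': array([-1.37441884e+00,  3.13447812e-01,  1.49844983e+00, -1.47326610e-05,
        1.33101620e+00, -2.23391444e-01]), 'dq': array([-1.67034850e-05, -3.34979637e-04, -1.04889132e-04,  6.60055479e-04,
        1.58974306e-03,  1.76777972e-04]), 'tau': array([ 3.70919706e-04, -4.12268472e+01, -2.59742385e+01, -1.42543554e-04,
        4.12996887e-03,  1.37951935e-05]), 'eef_pos': array([ 213.89967127, -479.15755553,  230.73140338]), 'ee_rot': array([-6.60633016e-04,  9.78054413e-01,  2.08348573e-01,  1.76862080e-06]), 'force': array([ 0.16635033, -0.62970711,  0.70192934]), 'wrist_torque': array([-0.00561504,  0.04805502,  0.00543201]), 'grip_width': 1.0010168688927428}
{'vfov': 53.883279932629094, 'cx': 323.2146681679715, 'cy': 196.0928960151109, 'k1': -0.018485830162944264, 'rvec': array([ 2.1663515 ,  0.60466567, -0.30394849]), 'tvec': array([-392.37097083, -168.19802603, 1493.33754296])}
scene lane 0.94 [350. 170.  94.  43.] [570.  10. 106.] [[411.0, -51.0, 51.0], [680.0, 93.0, 144.0]]
scene blank 0.78 [274. 193.  28.  20.] [ 345. -126.   28.] [[306.0, -
[... 1784 characters left out ...]
tray 0.57 [164. 153.  32.  25.] [676. 286.  99.] [[654.0, 270.0, 13.0], [706.0, 311.0, 152.0]]
top wheel 0.71 [359. 151.  32.  33.] [ 700. -256.   22.] [[662.0, -296.0, 14.0], [738.0, -217.0, 27.0]]
top spray 0.65 [163. 154.  36.  26.] [676. 286.  99.] [[654.0, 270.0, 13.0], [706.0, 314.0, 152.0]]
top shoe 0.35 [370. 225.  73.  77.] [ 488. -285.    5.] [[401.0, -365.0, -0.0], [576.0, -203.0, 33.0]]
top lips 0.77 [256. 203.  66. 114.] [555.  25.  96.] [[418.0, -39.0, 48.0], [673.0, 103.0, 133.0]]
top chute 0.81 [253. 220.  80. 148.] [501.  32.  80.] [[324.0, -44.0, 10.0], [670.0, 116.0, 125.0]]
top chute 0.32 [162. 153.  33.  24.] [676. 286.  99.] [[654.0, 270.0, 10.0], [708.0, 312.0, 152.0]]
```

```bash
python3 - <<'E'
import cv2
a=cv2.imread('pics/scene0.png')[110:390,180:480]; b=cv2.imread('pics/top0.png')[110:310,130:510]
cv2.imwrite('pics/s0c.png',cv2.resize(a,None,fx=2.1,fy=2.1,interpolation=2))
cv2.imwrite('pics/t0c.png',cv2.resize(b,None,fx=2.1,fy=2.1,interpolation=2))
E
```

```text
(no output)
```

View pics/s0c.png

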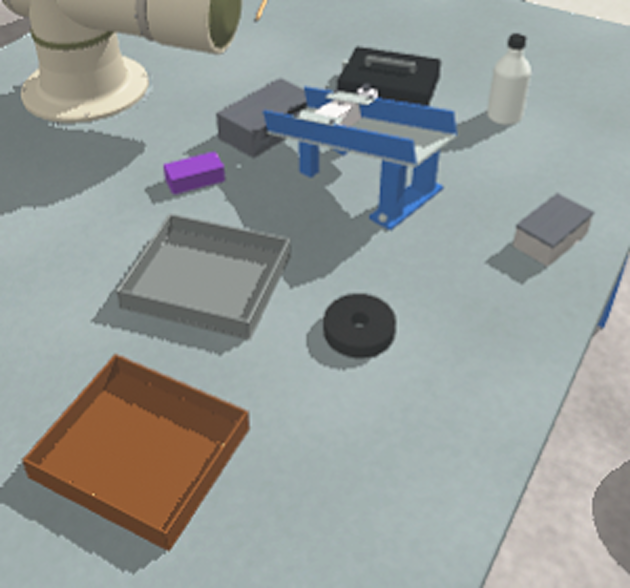

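View pics/t0c.png

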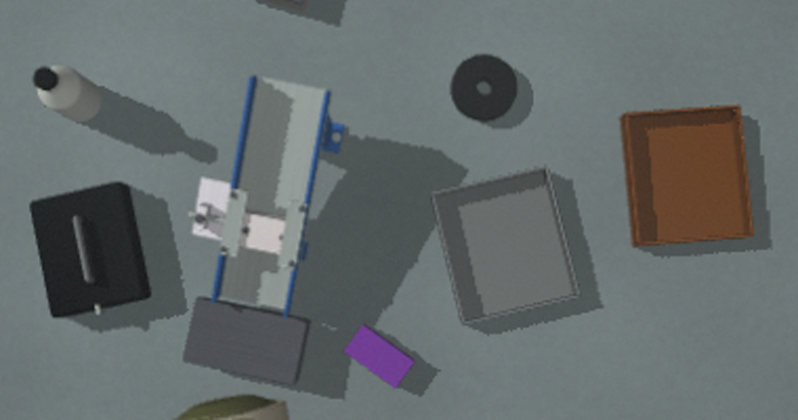

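The scene view shows the chute with the marble blank under its lips, at about (341,164) in the full picture. The grey tray is at (277,244), and the purple look-alike blank and orange look-alike tray are separate from them. The top view agrees: blank at (255,220), grey tray at (370,226), and the chute's low end towards the robot. Next I'll fit the lane, blank and tray poses.

```bash
cat > fit.py <<'E'
from h import *
from scipy.optimize import least_squares
def laneT(p):
    x,y,a=p; c=np.cos(np.radians(15)); s=np.sin(np.radians(15)); ca,sa=np.cos(a),np.sin(a)
    M=np.array([[ca*c,-sa,-ca*s],[sa*c,ca,-sa*s],[s,0,c]])
    return M,np.array([x,y,45.])
def tolane(p,W):
    M,o=laneT(p); return (W-o)@M
E
python3 - <<'E'
from fit import *
for n in('scene','top'):
    W=np.load(n+'0.npy'); im=cv2.imread('pics/%s0.png'%n).astype(int)
    B,G,Rr=im[...,0],im[...,1],im[...,2]
    blue=(B>Rr*1.6)&(B>G*1.25)&(W[...,2]>60)&(abs(W[...,0]-550)<180)&(abs(W[...,1]-20)<130)
    P=W[blue]; print(n,len(P))
    # plane through wall tops: use PCA of horizontal for yaw by fitting two parallel lines
    def res(q):
        L=tolane((q[0],q[1],q[2]),P); return np.abs(L[:,1])-47.5
    f=least_squares(lambda q:res((400,q[0],q[1])),[50,-.13],loss='soft_l1',f_scale=2)
    y,a=f.x; L=tolane((400,y,a),P)
    print('y@400',y,'yaw deg',np.degrees(a),'rms',np.sqrt(np.median(res((400,y,a))**2)))
    print('wall x range',np.percentile(L[:,0],[0.5,2,98,99.5]),'z',np.percentile(L[:,2],[2,50,90,98]), 'y',np.percentile(L[:,1],[1,20,80,99]))
    A=tolane((400,y,a),W)
    fl=(abs(A[...,1])<30)&(A[...,0]>-40)&(A[...,0]<330)&(abs(A[...,2])<60)
    for xx in range(-30,320,10):
        m=fl&(abs(A[...,0]-xx)<5)
        if m.any(): print(xx,m.sum(),np.round(np.percentile(A[m][:,2],[10,50,90])), end=' | ')
    print()
    # tray
    ob=spotter.regions_of(n,'tray') if 0 else None
    # grey tray rim
    m=(abs(W[...,0]-487)<115)&(abs(W[...,1]+284)<110)&(W[...,2]>22)&(W[...,2]<40)
    r=cv2.minAreaRect(W[m][:,:2].astype(np.float32)); print('tray',r)
    for t,c in(('wheel',(701,-259)),):
        m=(abs(W[...,0]-c[0])<60)&(abs(W[...,1]-c[1])<60)&(W[...,2]>15)&(W[...,2]<40); print(t,cv2.minEnclosingCircle(W[m][:,:2].astype(np.float32)))
E
```

```text
scene 1341
y@400 48.073160611961605 yaw deg -11.438557855788508 rms 1.1848274730762753
wall x range [  9.33582645  17.08758141 293.97031837 296.66455173] z [-45.28690243  16.01057183  31.3536041   34.14898419] y [-50.41726379 -47.8446325   46.72052872  50.28511821]
-30 27 [14. 15. 18.] | -20 21 [12. 13. 15.] | -10 55 [-44. -36.  11.] | 0 45 [-47.  -1.   9.] | 10 19 [-52. -48. -46.] | 20 18 [-54. -51. -49.] | 30 11 [-57. -55. -54.] | 40 3 [-58. -55. -55.] | 50 6 [-60. -59. -56.] | 60 2 [-60. -59. -59.] | 70 2 [-50. -12.  25.] | 80 4 [34. 35. 35.] | 90 15 [26. 28. 33.] | 100 22 [27. 28. 30.] | 110 24 [28. 29. 36.] | 120 23 [28. 29. 34.] | 130 81 [ 2. 16. 29.] | 140 12 [-2. -1. 34.] | 150 12 [-2.  0. 35.] | 160 6 [-2. -1. 17.] | 170 9 [-2. -1. -0.] | 180 7 [-2. -1. -1.] | 190 9 [-2. -1. -1.] | 200 7 [-3. -2. -1.] | 210 8 [-2. -1. -1.] | 220 8 [-2. -2. -1.] | 230 8 [-3. -1. -0.] | 240 9 [-3. -2. -1.] | 250 11 [-3. -2. -1.] | 260 18 [-36.  -2.  -1.] | 270 23 [-2. -1. -0.] | 280 30 [-3. -1.  0.] | 290 30 [-3. -2. -1.] | 300 22 [-5. -3. -1.] | 
tray ((485.8440246582031, -282.9797058105469),
[... 642 characters left out ...]
42 [-4. -0. 34.] | 90 66 [25. 29. 33.] | 100 87 [26. 29. 34.] | 110 87 [26. 28. 33.] | 120 85 [26. 29. 33.] | 130 128 [-3. 20. 32.] | 140 78 [-4. -1. 33.] | 150 83 [-4. -1. 25.] | 160 82 [-5. -2.  2.] | 170 82 [-5. -1.  2.] | 180 83 [-4. -2.  1.] | 190 81 [-5. -1.  1.] | 200 85 [-5. -2.  1.] | 210 83 [-5. -2.  2.] | 220 83 [-5. -2.  1.] | 230 84 [-5. -2.  1.] | 240 83 [-4. -2.  1.] | 250 84 [-4. -2.  1.] | 260 87 [-4. -1.  2.] | 270 86 [-5. -2.  2.] | 280 89 [-4. -1.  1.] | 290 86 [-4. -1.  1.] | 300 17 [-5. -1.  3.] | 
tray ((487.1310119628906, -283.29156494140625), (181.19741821289062, 161.1351318359375), 13.652552604675293)
wheel ((700.8095703125, -257.04547119140625), 44.651458740234375)
```

```bash
cat >> h.py <<'E'
def go(x,y,z,yaw=None):
    s=readout.sense(); q=s['ee_rot']; M=R.from_quat([q[1],q[2],q[3],q[0]]).as_matrix()
    d=(np.array([x,y,z])-s['eef_pos'])@M/10
    yw=np.degrees(np.arctan2(M[1,1],M[0,1]))
    tw=0 if yaw is None else ((yw-yaw+90)%180)-90
    print('move cm',np.round(d,2),'twist',round(tw,2),'| now',np.round(s['eef_pos'],1),'yaw_y',round(yw,2),'F',np.round(s['force'],1),'w',round(float(s['grip_width']),3),'t',round(s['time_s'],2),'q',np.round(s['joints'],2))
O=np.array([406,46.6,45.]);A=np.radians(-11.37);U=np.array([np.cos(A),np.sin(A),0]);V=np.array([-np.sin(A),np.cos(A),0])
def lane_h(s,y,z): return (O*[1,1,0]+s*U+y*V+[0,0,z])  # s horizontal mm
E
python3 - <<'E'
from h import *
go(*lane_h(40,-3,215),-11.37)
E
```

```text
move cm [ 42.06 -37.65   1.63] twist -54.58 | now [ 214.  -479.4  231.3] yaw_y -65.95 F [ 0.2 -0.3  0.3] w 0.998 t 1.0 q [-1.37  0.31  1.5   0.    1.33 -0.22]
```

>>> step_arm(plan="2 -1.8 0 -3 50; 5 -4.5 0 -8 0; 8 -7.2 0 -14 0; 11 -9.9 0 -20 0; 14 -12.6 0 -26 0; 17 -15.3 0 -32 0; 20 -18 0 -38 0; 23 -20.6 0 -44 0; 26 -23.3 0 -49 0; 28 -25 0 -54.6 0")

```text
time_s: 2.0
eef_pos: [368.3, -134.9, 231.5]
ee_rot: [0.0, 0.772, 0.636, 0.0]
force: [-0.0, -0.1, -0.9]
grip_width: -0.003
```

```bash
python3 - <<'E'
from h import *
go(*lane_h(40,-3,150),-11.37)
E
```

```text
move cm [18.21  4.22  8.16] twist 0.32 | now [ 368.3 -134.9  231.5] yaw_y -11.05 F [-0.  -0.1 -0.9] w -0.003 t 2.0 q [-0.65  0.01  1.85  0.    1.27 -0.46]
```

>>> step_arm(plan="3 0.7 0 0.3 0; 6 1.4 0 0.3 0; 9 2.1 0 0.3 0; 12 2.8 0 0.3 0; 15 3.5 1.5 0.3 0; 17.2 4 3.5 0.3 0; 18.2 4.2 5.5 0.3 0; 18.2 4.2 7 0.3 0; 18.2 4.2 8.1 0.3 0; 18.2 4.2 8.1 0.3 0")

```text
time_s: 3.0
eef_pos: [444.2, 33.2, 149.3]
ee_rot: [-0.001, 0.775, 0.632, -0.001]
force: [-0.7, -0.3, 0.1]
grip_width: 0.0
```

```bash
python3 - <<'E'
from h import *
go(*lane_h(40,-3,73),-11.37)
im,d=cap('scene');a=im[100:230,270:430,::-1]
im,d=cap('top');b=im[140:290,190:340,::-1]
a=cv2.resize(a,(480,390),interpolation=2);b=cv2.resize(b,(390,390),interpolation=2)
cv2.imwrite('pics/p1.png',cv2.resize(np.hstack([a,b]),(800,358)))
E
```

```text
move cm [0.27 0.   7.63] twist -0.29 | now [444.2  33.2 149.3] yaw_y -11.66 F [-0.7 -0.3  0.1] w 0.0 t 3.0 q [-0.19  0.23  1.84 -0.    1.08  0.01]
```

View pics/p1.png

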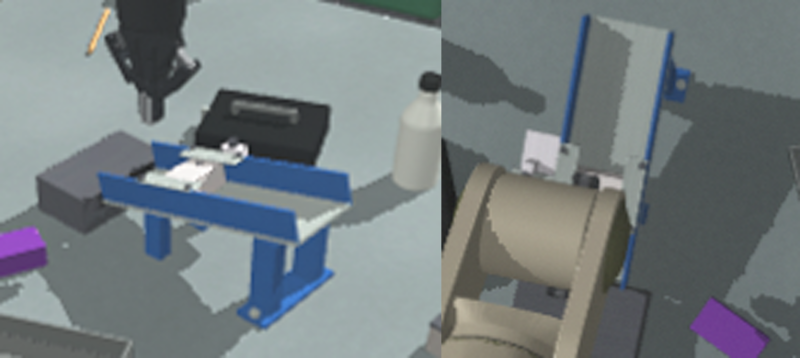

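Left half: the shut fingers hang over the low end of the lane, with the blank under the lips uphill of them. Right half: the forearm hides the blank in the top view. Descending now.

>>> step_arm(plan="0.3 0 1.5 -0.3 0; 0.3 0 3 -0.3 0; 0.3 0 4.5 -0.3 0; 0.3 0 5.7 -0.3 0; 0.3 0 6.7 -0.3 0; 0.3 0 7.3 -0.3 0; 0.3 0 7.6 -0.3 0; 0.3 0 7.6 -0.3 0")

```text
time_s: 3.9
eef_pos: [445.5, 36.1, 74.4]
ee_rot: [0.0, 0.774, 0.634, 0.0]
force: [-0.7, 1.0, 0.2]
grip_width: 0.001
```

```bash
python3 - <<'E'
from h import *
go(*lane_h(50,-3,75.5),-11.37)
im,d=cap('scene');a=im[120:200,290:410,::-1]
W=cloud('scene',d)
L=(W-O)@np.column_stack([U,V,[0,0,1]])
m=(L[...,2]>45)&(abs(L[...,1])<14)&(L[...,0]>10)&(L[...,0]<64)&(abs(W[...,1]-30)<60)
print(np.round(np.nanpercentile(L[m],[1,50,99],axis=0),1),m.sum())
cv2.imwrite('pics/p2.png',cv2.resize(a,(780,520),interpolation=2))
E
```

```text
move cm [-0.05  0.92 -0.11] twist 0.02 | now [445.5  36.1  74.4] yaw_y -11.35 F [-0.7  1.   0.2] w 0.001 t 3.9 q [-0.18  0.35  1.91  0.    0.88  0.02]
[[ 10.7 -13.9  46.6]
 [ 49.4 -10.2  97.9]
 [ 63.3  12.8 328.6]] 255
```

View pics/p2.png

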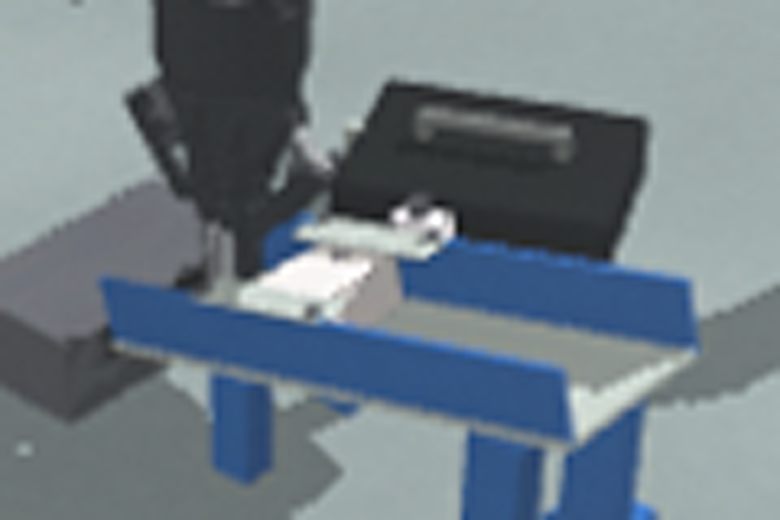

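The fingers now sit in the lane just downhill of the blank, and the space around them is free. Starting a slow push along the slope.

>>> step_arm(plan="0 0.4 -0.11 0 0; 0 0.7 -0.19 0 0; 0 1.0 -0.27 0 0; 0 1.2 -0.32 0 0; 0 1.4 -0.37 0 0; 0 1.6 -0.43 0 0; 0 1.8 -0.48 0 0; 0 2.0 -0.54 0 0; 0 2.2 -0.59 0 0; 0 2.4 -0.64 0 0")

```text
time_s: 4.95
eef_pos: [466.4, 31.9, 79.9]
ee_rot: [-0.003, 0.773, 0.634, -0.002]
force: [-11.1, 1.1, 3.5]
grip_width: -0.002
```

```bash
python3 - <<'E'
from h import *
s=readout.sense(); L=(s['eef_pos']-O)@np.column_stack([U,V,[0,0,1]]); print('tip s,y,h',L.round(1),'above floor',L[2]-L[0]*np.tan(np.radians(15)))
print('F lane u,v,z',(s['force']@np.column_stack([U,V,[0,0,1]])).round(1), s['force'], s['ee_rot'])
E
```

```text
tip s,y,h [62.1 -2.5 34.9] above floor 18.25373172469336
F lane u,v,z [-11.1  -1.1   3.5] [-11.13066916   1.12342764   3.4655075 ] [-0.00268628  0.77341313  0.63389201 -0.00241432]
```

>>> step_arm(plan="0 0.2 -0.05 0 0; 0 0.4 -0.11 0 0; 0 0.6 -0.16 0 0; 0 0.8 -0.21 0 0; 0 1.0 -0.27 0 0; 0 1.2 -0.32 0 0; 0 1.4 -0.38 0 0; 0 1.6 -0.43 0 0; 0 1.8 -0.48 0 0; 0 2.0 -0.54 0 0")

```text
time_s: 5.95
eef_pos: [486.0, 28.0, 85.3]
ee_rot: [-0.003, 0.773, 0.634, -0.002]
force: [-10.8, 0.6, 2.5]
grip_width: 0.005
```

```bash
cat >> h.py <<'E'
BM=np.column_stack([U,V,[0,0,1]])
def tip():
    s=readout.sense(); L=(s['eef_pos']-O)@BM; print('tip s,y,h',L.round(1),'above floor',round(L[2]-L[0]*np.tan(np.radians(15)),1),'F',(s['force']@BM).round(1),'w',round(float(s['grip_width']),3),'t',round(s['time_s'],2))
c15,s15=np.cos(np.radians(15)),np.sin(np.radians(15))
LM=np.column_stack([U*c15+[0,0,s15],V,-U*s15+[0,0,c15]])
def marble(n='scene'):
    im,d=cap(n); W=cloud(n,d)
    out=[]
    for r in spotter.regions_of(n,'blank')[:3]:
        m=r['pixels']; P=(W[m]-O)@LM; P=P[np.isfinite(P).all(1)]
        out.append(P); print(n,round(r['conf'],2),np.round(r['extent']),'lane pct',np.round(np.percentile(P,[3,50,97],axis=0),0).tolist())
    return im,W
E
python3 - <<'E'
from h import *
tip(); marble()
E
```

```text
tip s,y,h [82.1 -2.5 40.3] above floor 18.3 F [-10.7  -1.5   2.5] w 0.005 t 5.95
scene 0.93 [274. 192.  30.  16.] lane pct [[-59.0, -217.0, -36.0], [-29.0, -180.0, -11.0], [-7.0, -143.0, 0.0]]
scene 0.46 [349. 164.  19.   8.] lane pct [[116.0, -22.0, 3.0], [150.0, 12.0, 28.0], [154.0, 39.0, 32.0]]
```

>>> step_arm(plan="0 0.2 -0.05 0 0; 0 0.4 -0.11 0 0; 0 0.6 -0.16 0 0; 0 0.8 -0.21 0 0; 0 1.0 -0.27 0 0; 0 1.2 -0.32 0 0; 0 1.4 -0.38 0 0; 0 1.6 -0.43 0 0; 0 1.8 -0.48 0 0; 0 2.0 -0.54 0 0")

```text
time_s: 7.05
eef_pos: [508.2, 23.5, 91.5]
ee_rot: [-0.0, 0.774, 0.634, -0.0]
force: [-2.8, 0.0, -0.4]
grip_width: 0.001
```

>>> step_arm(plan="0 0.2 -0.05 0 0; 0 0.4 -0.11 0 0; 0 0.6 -0.16 0 0; 0 0.8 -0.21 0 0; 0 1.0 -0.27 0 0; 0 1.2 -0.32 0 0; 0 1.4 -0.38 0 0; 0 1.6 -0.43 0 0; 0 1.8 -0.48 0 0; 0 2.0 -0.54 0 0")

```text
time_s: 8.05
eef_pos: [527.9, 19.6, 96.9]
ee_rot: [-0.0, 0.774, 0.634, -0.0]
force: [-1.5, 1.5, -0.4]
grip_width: -0.001
```

```bash
python3 - <<'E'
from h import *
tip(); marble()
E
```

```text
tip s,y,h [124.8  -2.5  51.9] above floor 18.5 F [-1.8  1.1 -0.4] w -0.001 t 8.05
scene 0.96 [273. 193.  31.  22.] lane pct [[-101.0, -216.0, -38.0], [-32.0, -178.0, -14.0], [-7.0, -133.0, -0.0]]
scene 0.75 [357. 167.  30.   9.] lane pct [[157.0, -28.0, 5.0], [191.0, 6.0, 29.0], [198.0, 35.0, 31.0]]
```

>>> step_arm(plan="0 0.3 -0.08 0 0; 0 0.6 -0.16 0 0; 0 0.9 -0.24 0 0; 0 1.2 -0.32 0 0; 0 1.5 -0.4 0 0; 0 1.8 -0.48 0 0; 0 2.1 -0.56 0 0; 0 2.4 -0.64 0 0; 0 2.6 -0.7 0 0; 0 2.6 -0.7 0 0")

```text
time_s: 9.15
eef_pos: [553.6, 14.4, 104.0]
ee_rot: [0.0, 0.774, 0.634, 0.0]
force: [-0.6, 0.5, -0.6]
grip_width: 0.003
```

>>> step_arm(plan="0 -0.4 0 0 0; 0 -0.8 0 0 0; 0 -0.8 -1 0 0; 0 -0.8 -3 0 0; 0 -1.5 -6 0 0; 0 -2.5 -9 0 0; 0 -4 -11 0 0; 0 -6 -12 0 0; 0 -8 -12 0 0; 0 -8 -12 0 0")

```text
time_s: 10.15
eef_pos: [473.6, 30.6, 225.3]
ee_rot: [0.001, 0.773, 0.634, 0.001]
force: [1.0, -0.7, 0.8]
grip_width: 0.0
```

```bash
python3 - <<'E'
from h import *
tip()
im,W=marble(); a=im[120:200,290:410,::-1]
im,W=marble('top'); b=im[140:260,200:320,::-1]
cv2.imwrite('pics/p3.png',np.hstack([cv2.resize(a,(480,320),interpolation=2),cv2.resize(b,(320,320),interpolation=2)]))
E
```

```text
tip s,y,h [ 69.5  -2.3 180.3] above floor 161.6 F [ 1.1 -0.5  0.8] w 0.0 t 10.15
scene 0.98 [275. 193.  30.  21.] lane pct [[-63.0, -217.0, -37.0], [-30.0, -181.0, -11.0], [-6.0, -143.0, 1.0]]
scene 0.77 [365. 169.  26.  10.] lane pct [[186.0, -28.0, 6.0], [219.0, 9.0, 29.0], [226.0, 38.0, 31.0]]
scene 0.53 [342. 183. 114.  69.] lane pct [[-75.0, -73.0, -103.0], [133.0, -34.0, 7.0], [285.0, 58.0, 36.0]]
top 0.93 [264. 183.  37.  22.] lane pct [[182.0, -39.0, 3.0], [206.0, -0.0, 30.0], [226.0, 38.0, 34.0]]
top 0.85 [310. 280.  33.  35.] lane pct [[-65.0, -211.0, -31.0], [-36.0, -173.0, -6.0], [-8.0, -134.0, 3.0]]
```

View pics/p3.png

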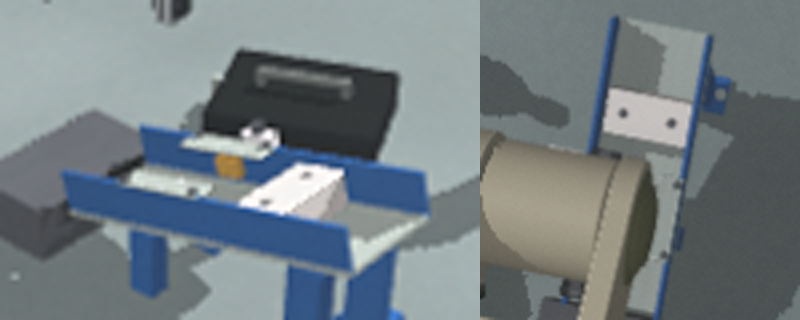

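Both views show the blank off the shoe and clear of the lips, flat in the lane with its centre about 204 mm up. The brass shoe is now visible behind it. I'll open the jaws and move over it. The tool can only point straight down, so the pads will meet the blank tilted 15°.

```bash
python3 - <<'E'
from h import *
go(*lane_h(191,-1,107),-11.37)
E
```

```text
move cm [ 0.16 11.96 11.71] twist 0.01 | now [475.4  30.  224. ] yaw_y -11.36 F [ 1.3  0.1 -0.1] w -0.0 t 10.35 q [-0.18  0.21  1.65  0.    1.28  0.01]
```

>>> step_arm(plan="0.1 2 0 0 100; 0.2 5 0 0 100; 0.2 8 0 0 100; 0.2 11 0 0 100; 0.2 12 0.5 0 100; 0.2 12 2 0 100; 0.2 12 4 0 100; 0.2 12 6 0 100; 0.2 12 7 0 100; 0.2 12 7 0 100", grip_force=20)

```text
time_s: 11.35
eef_pos: [592.1, 8.7, 152.5]
ee_rot: [-0.001, 0.774, 0.634, -0.001]
force: [0.1, -0.5, -0.7]
grip_width: 0.996
```

```bash
python3 - <<'E'
from h import *
tip(); go(*lane_h(191,-1,107),-11.37)
im,W=marble(); a=im[110:200,290:425,::-1]
cv2.imwrite('pics/p4.png',cv2.resize(a,(780,520),interpolation=2))
E
```

```text
tip s,y,h [189.9  -0.5 107.5] above floor 56.6 F [ 0.2 -0.5 -0.7] w 0.996 t 11.35
move cm [-0.05  0.12  4.55] twist 0.02 | now [592.1   8.7 152.5] yaw_y -11.35 F [ 0.1 -0.5 -0.7] w 0.996 t 11.35 q [-0.18  0.53  1.39  0.    1.22  0.02]
scene 0.98 [274. 193.  28.  19.] lane pct [[-59.0, -216.0, -37.0], [-29.0, -180.0, -12.0], [-7.0, -145.0, 0.0]]
scene 0.74 [364. 171.  25.  12.] lane pct [[184.0, -34.0, 4.0], [218.0, 6.0, 29.0], [226.0, 37.0, 32.0]]
```

View pics/p4.png

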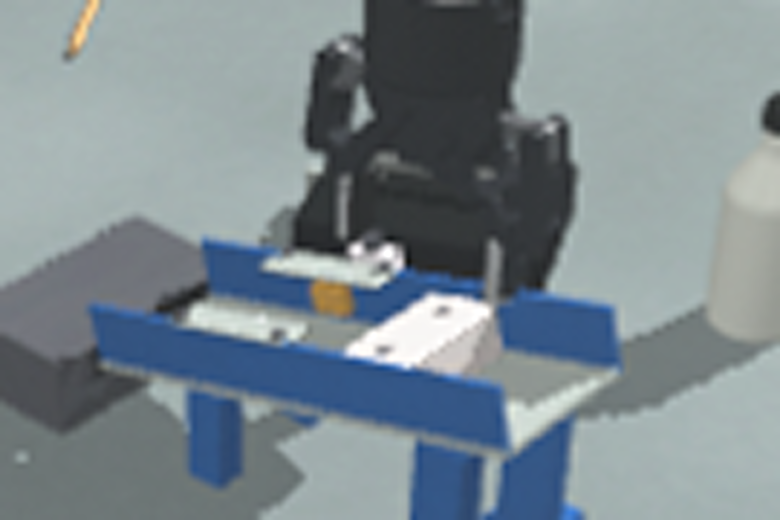

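The open fingers straddle the blank, one uphill and one downhill, above the lane floor. Lowering.

>>> step_arm(plan="0 0.1 0.8 0 100; 0 0.1 1.6 0 100; 0 0.1 2.2 0 100; 0 0.1 2.7 0 100; 0 0.1 3.1 0 100; 0 0.1 3.5 0 100; 0 0.1 3.5 0 100")

```text
time_s: 12.15
eef_pos: [593.6, 8.4, 118.3]
ee_rot: [-0.0, 0.774, 0.634, -0.0]
force: [0.5, -0.0, -0.3]
grip_width: 0.995
```

```bash
python3 - <<'E'
from h import *
tip(); go(*lane_h(191,-1,107),-11.37)
im,d=cap('scene'); a=im[110:200,290:425,::-1]
cv2.imwrite('pics/p5.png',cv2.resize(a,(780,520),interpolation=2))
E
```

```text
tip s,y,h [191.4  -0.5  73.3] above floor 22.0 F [ 0.5  0.1 -0.3] w 0.995 t 12.15
move cm [-0.05 -0.04  1.13] twist 0.02 | now [593.6   8.4 118.3] yaw_y -11.35 F [ 0.5 -0.  -0.3] w 0.995 t 12.15 q [-0.18  0.57  1.43  0.    1.15  0.02]
```

View pics/p5.png

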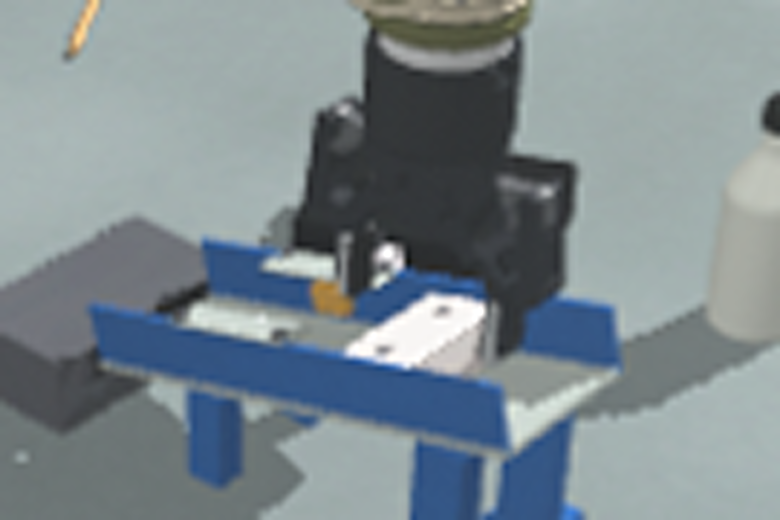

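The uphill pad is just beyond the blank's uphill face and the downhill pad stands downhill of it. Both are clear, with no force reading. I'll go down the last 11 mm and close part-way.

>>> step_arm(plan="-0.1 0 0.3 0 100; -0.1 0 0.6 0 100; -0.1 0 0.9 0 95; -0.1 0 1.1 0 90; -0.1 0 1.1 0 85; -0.1 0 1.1 0 80; -0.1 0 1.1 0 75; -0.1 0 1.1 0 72; -0.1 0 1.1 0 70; -0.1 0 1.1 0 70", grip_force=20)

```text
time_s: 13.2
eef_pos: [593.6, 7.4, 108.0]
ee_rot: [0.0, 0.774, 0.634, 0.0]
force: [-0.5, -0.7, 0.3]
grip_width: 0.701
```

>>> step_arm(plan="0 0 0 0 67; 0 0 0 0 64; 0 0 0 0 61; 0 0 0 0 58; 0 0 0 0 55; 0 0 0 0 52; 0 0 0 0 50; 0 0 0 0 50", grip_force=20)

```text
time_s: 14.0
eef_pos: [592.8, 7.6, 108.1]
ee_rot: [-0.001, 0.773, 0.634, -0.001]
force: [-7.2, 0.7, 4.9]
grip_width: 0.546
```

```bash
python3 - <<'E'
from h import *
tip(); marble()
E
```

```text
tip s,y,h [190.9  -1.4  63.1] above floor 12.0 F [-7.2 -0.8  4.9] w 0.546 t 14.0
scene 0.69 [361. 168.  21.  14.] lane pct [[183.0, -36.0, 23.0], [206.0, -11.0, 30.0], [229.0, 29.0, 32.0]]
```

>>> step_arm(plan="0 0 -0.1 0 45; 0 0 -0.2 0 40; 0 0 -0.3 0 40; 0 0 -0.4 0 40; 0 0 -0.5 0 40; 0 0 -0.5 0 40", grip_force=20)

```text
time_s: 14.7
eef_pos: [593.6, 7.4, 113.0]
ee_rot: [-0.0, 0.774, 0.634, 0.0]
force: [-0.1, 0.8, -4.1]
grip_width: 0.548
```

```bash
python3 - <<'E'
from h import *
tip(); im,W=marble(); a=im[110:200,290:425,::-1]
cv2.imwrite('pics/p6.png',cv2.resize(a,(780,520),interpolation=2))
E
```

```text
tip s,y,h [191.7  -1.4  68. ] above floor 16.6 F [-0.3  0.8 -4.1] w 0.548 t 14.7
scene 0.97 [275. 191.  27.  18.] lane pct [[-56.0, -216.0, -35.0], [-29.0, -180.0, -12.0], [-6.0, -139.0, -1.0]]
scene 0.48 [361. 169.  15.  15.] lane pct [[189.0, -39.0, 24.0], [210.0, -14.0, 34.0], [229.0, 23.0, 36.0]]
```

View pics/p6.png

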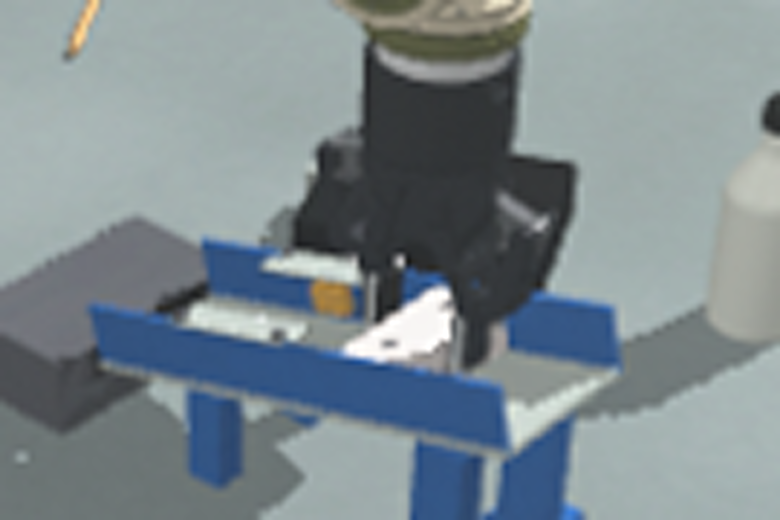

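The blank is held: the jaws stopped at about 46.5 mm, the wrist reads about 4 N, and it is still at about the lane's tilt. Lifting it out.

>>> step_arm(plan="0 0 -0.5 0 40; 0 0 -1.2 0 40; 0 0 -2.2 0 40; 0 0 -3.4 0 40; 0 0 -4.8 0 40; 0 0 -6.2 0 40; 0 0 -7.6 0 40; 0 0 -8.8 0 40; 0 0 -9.5 0 40; 0 0 -10 0 40")

```text
time_s: 15.8
eef_pos: [593.6, 7.3, 213.7]
ee_rot: [0.0, 0.774, 0.634, 0.0]
force: [-0.4, 0.7, -3.3]
grip_width: 0.55
```

```bash
python3 - <<'E'
from h import *
tip(); marble(); go(486.5,-283,190,13.65)
E
```

```text
tip s,y,h [191.7  -1.5 168.7] above floor 117.3 F [-0.5  0.6 -3.3] w 0.55 t 15.8
scene 0.83 [274. 191.  33.  18.] lane pct [[-62.0, -216.0, -38.0], [-29.0, -178.0, -12.0], [-7.0, -136.0, -0.0]]
scene 0.74 [362. 142.  23.  19.] lane pct [[211.0, -44.0, 104.0], [239.0, -32.0, 126.0], [255.0, 21.0, 133.0]]
scene 0.34 [352. 266.  35.  32.] lane pct [[290.0, -283.0, -139.0], [334.0, -245.0, -116.0], [371.0, -201.0, -103.0]]
move cm [-30.57  -4.8    2.33] twist -25.0 | now [593.7   7.3 213.4] yaw_y -11.35 F [ 0.6 -0.9 -4. ] w 0.549 t 15.9 q [-0.18  0.48  1.31 -0.    1.36  0.01]
```

>>> step_arm(plan="-0.5 0 0 0 40; -1.5 -0.2 0 -1 40; -3.3 -0.5 0 -3 40; -5.5 -0.9 0 -5 40; -8 -1.2 0 -7 40; -10.5 -1.6 0 -9 40; -13 -2 0 -11 40; -15.5 -2.4 0 -13 40; -18 -2.8 0 -15 40; -20.5 -3.2 0 -17 40")

```text
time_s: 16.9
eef_pos: [521.1, -188.4, 212.3]
ee_rot: [-0.001, 0.671, 0.742, -0.0]
force: [0.7, -0.9, -3.1]
grip_width: 0.545
```

```bash
python3 - <<'E'
from h import *
go(486.5,-283,90,13.65)
E
```

```text
move cm [-9.07 -4.37 12.23] twist -7.92 | now [ 521.1 -188.4  212.3] yaw_y 5.73 F [ 0.7 -0.9 -3.1] w 0.545 t 16.9 q [-0.56  0.39  1.44 -0.    1.31 -0.66]
```

>>> step_arm(plan="-2.2 -1 0 -2 40; -4.2 -2 0 -4 40; -6 -3 0.3 -6 40; -7.5 -3.8 1.2 -7.5 40; -8.3 -4.2 2.5 -7.9 40; -8.7 -4.3 4 -7.9 40; -8.8 -4.3 6 -7.9 40; -8.8 -4.3 8 -7.9 40; -8.8 -4.3 9 -7.9 40; -8.8 -4.3 9 -7.9 40")

```text
time_s: 17.9
eef_pos: [487.2, -278.4, 121.2]
ee_rot: [-0.002, 0.619, 0.786, 0.0]
force: [-0.8, -0.0, -3.3]
grip_width: 0.546
```

```bash
python3 - <<'E'
from h import *
go(486.5,-283,40,13.65)
im,W=marble()
for n in('scene','top'):
    im,d=cap(n); W=cloud(n,d); 
    L=(W-readout.sense()['eef_pos']); y=np.radians(13.65); u=L[...,0]*np.cos(y)+L[...,1]*np.sin(y); v=-L[...,0]*np.sin(y)+L[...,1]*np.cos(y)
    m=(abs(u)<45)&(abs(v)<46)&(L[...,2]<30)&(L[...,2]>-35)&(abs(v)>14)&(im.min(2)>90)
    P=np.c_[u[m],v[m],L[...,2][m]]; print(n,m.sum(),np.round(np.percentile(P,[2,50,98],axis=0),1).tolist())
    if n=='scene': cv2.imwrite('pics/p7.png',cv2.resize(im[170:280,220:385,::-1],(780,520),interpolation=2))
    t=P[P[:,2]>np.percentile(P[:,2],30)]; print(np.degrees(np.arctan(np.linalg.lstsq(np.c_[t[:,:2],np.ones(len(t))],t[:,2],rcond=None)[0][:2])))
E
```

```text
move cm [-0.45 -0.16  8.12] twist -0.1 | now [ 487.2 -278.4  121.2] yaw_y 13.55 F [-0.8 -0.  -3.3] w 0.546 t 17.9 q [-0.73  0.5   1.53  0.    1.12 -0.96]
scene 0.58 [274. 210.  26.  28.] lane pct [[139.0, -347.0, 24.0], [175.0, -323.0, 50.0], [197.0, -279.0, 58.0]]
scene 348 [[-20.6, -43.9, -11.8], [3.3, -35.6, 13.5], [26.5, 35.2, 22.7]]
[5.87003043 2.54200152]
top 61 [[-18.0, 18.2, 10.8], [4.9, 29.9, 19.1], [16.3, 40.7, 24.8]]
[11.50718048 -2.08181341]
```

View pics/p7.png

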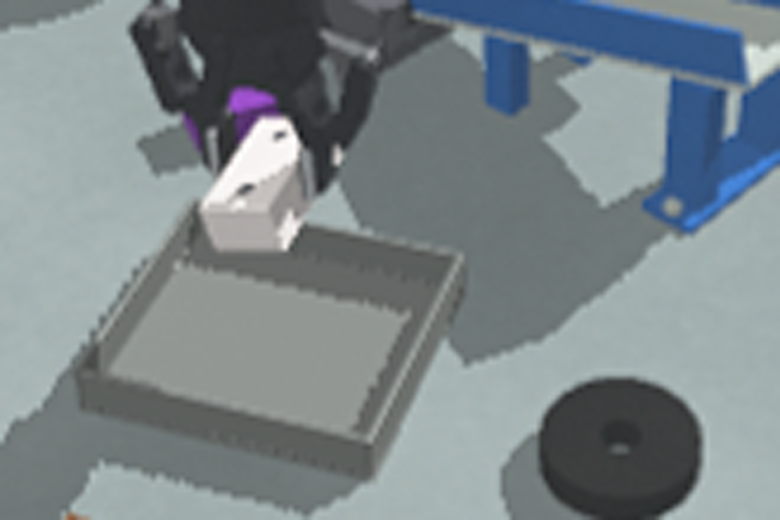

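The held blank is over the tray, tilted about 11 to 15° with its low end towards the robot. I'll lower it to just above the tray floor, then creep down so the floor levels it.

>>> step_arm(plan="-0.2 0 1.2 0 40; -0.4 -0.1 2.6 0 40; -0.4 -0.1 4 0 40; -0.4 -0.1 5.3 0 40; -0.4 -0.1 6.5 0 40; -0.4 -0.1 7.5 0 40; -0.4 -0.1 8.2 0 40; -0.4 -0.1 8.7 0 40; -0.4 -0.1 9 0 40; -0.4 -0.1 9 0 40")

```text
time_s: 19.1
eef_pos: [487.7, -283.3, 32.8]
ee_rot: [-0.0, 0.619, 0.786, -0.0]
force: [-0.2, -0.3, -3.8]
grip_width: 0.548
```

```bash
python3 - <<'E'
from h import *
go(486.5,-283,20,13.65)
s='scene'
im,d=cap(s); W=cloud(s,d); L=(W-readout.sense()['eef_pos']); y=np.radians(13.65); u=L[...,0]*np.cos(y)+L[...,1]*np.sin(y); v=-L[...,0]*np.sin(y)+L[...,1]*np.cos(y)
m=(abs(u)<35)&(v<-14)&(v>-38)&(L[...,2]<30)&(L[...,2]>6)
P=np.c_[u[m],v[m],L[...,2][m]]; t=P[P[:,2]>10]
from numpy.linalg import lstsq
print(m.sum(),np.percentile(P,[3,50,97],axis=0).round(1).tolist(),np.degrees(np.arctan(lstsq(np.c_[t[:,:2],np.ones(len(t))],t[:,2],rcond=None)[0][:2])))
E
```

```text
move cm [ 0.06 -0.11  1.28] twist -0.1 | now [ 487.7 -283.3   32.8] yaw_y 13.55 F [-0.2 -0.3 -3.8] w 0.548 t 19.1 q [-0.73  0.63  1.59 -0.    0.93 -0.97]
116 [[-20.5, -36.7, 8.9], [5.9, -26.4, 18.1], [24.0, -14.7, 24.2]] [ 7.14897644 -2.3157845 ]
```

>>> step_arm(plan="0 0 0.2 0 40; 0 0 0.4 0 40; 0 0 0.6 0 40; 0 0 0.75 0 40; 0 0 0.85 0 40; 0 0 0.9 0 40; 0 0 0.95 0 40; 0 0 1.0 0 40; 0 0 1.0 0 40")

```text
time_s: 20.05
eef_pos: [487.7, -283.2, 22.9]
ee_rot: [0.0, 0.619, 0.786, 0.0]
force: [0.7, -0.0, -2.8]
grip_width: 0.542
```

>>> step_arm(plan="0 0 0.05 0 40; 0 0 0.1 0 40; 0 0 0.15 0 40; 0 0 0.2 0 40; 0 0 0.2 0 40")

```text
time_s: 20.55
eef_pos: [487.7, -283.2, 20.8]
ee_rot: [-0.0, 0.619, 0.786, 0.0]
force: [-0.2, -0.2, -3.9]
grip_width: 0.544
```

>>> step_arm(plan="0 0 0.05 0 40; 0 0 0.1 0 40; 0 0 0.15 0 40; 0 0 0.2 0 40; 0 0 0.2 0 40")

```text
time_s: 21.05
eef_pos: [488.0, -283.3, 19.9]
ee_rot: [0.0, 0.619, 0.786, -0.0]
force: [-2.5, 2.4, 6.8]
grip_width: 0.545
```

>>> step_arm(plan="0 0 0.03 0 40; 0 0 0.06 0 40; 0 0 0.1 0 40; 0 0 0.1 0 40")

```text
time_s: 21.45
eef_pos: [488.4, -283.4, 19.1]
ee_rot: [0.001, 0.619, 0.786, 0.0]
force: [0.7, 3.5, 8.2]
grip_width: 0.543
```

>>> step_arm(plan="0 0 0.03 0 40; 0 0 0.06 0 40; 0 0 0.1 0 40; 0 0 0.1 0 40")

```text
time_s: 21.85
eef_pos: [488.8, -283.4, 18.2]
ee_rot: [0.001, 0.619, 0.786, 0.0]
force: [1.4, 3.7, 7.8]
grip_width: 0.545
```

>>> step_arm(plan="0 0 0.05 0 40; 0 0 0.1 0 40; 0 0 0.15 0 40; 0 0 0.2 0 40; 0 0 0.2 0 40")

```text
time_s: 22.35
eef_pos: [489.4, -283.7, 16.4]
ee_rot: [0.002, 0.619, 0.786, 0.0]
force: [4.4, 3.0, 7.0]
grip_width: 0.539
```

>>> step_arm(plan="0 0 0.05 0 40; 0 0 0.1 0 40; 0 0 0.15 0 40; 0 0 0.2 0 40; 0 0 0.2 0 40")

```text
time_s: 22.85
eef_pos: [489.3, -283.9, 14.3]
ee_rot: [0.002, 0.619, 0.786, 0.0]
force: [4.6, 1.4, 5.2]
grip_width: 0.523
```

```bash
cat >> h.py <<'E'
def tilt(n='scene',vmin=-38,vmax=-14):
    im,d=cap(n); W=cloud(n,d); e=readout.sense()['eef_pos']; L=W-e; y=np.radians(13.65); u=L[...,0]*np.cos(y)+L[...,1]*np.sin(y); v=-L[...,0]*np.sin(y)+L[...,1]*np.cos(y)
    m=(abs(u)<30)&(v<vmax)&(v>vmin)&(W[...,2]<60)&(W[...,2]>22)&(im.min(2)>150)
    P=np.c_[u[m],v[m],W[...,2][m]]
    for a in range(-30,30,6):
        k=(P[:,0]>=a)&(P[:,0]<a+6)
        if k.sum()>3: print(a+3,k.sum(),'z top',np.percentile(P[k,2],[50,90]).round(1),end=' | ')
    print()
    return im
E
python3 - <<'E'
from h import *
tip(); im=tilt()
cv2.imwrite('pics/p8.png',cv2.resize(im[190:280,220:355,::-1],(780,520),interpolation=2))
E
```

```text
tip s,y,h [ 146.9 -307.6  -30.7] above floor -70.1 F [4.2 2.2 5.2] w 0.523 t 22.85
-21 7 z top [33.6 34.9] | -15 14 z top [34.1 35.9] | -9 12 z top [35.6 36.3] | -3 7 z top [35.8 37.3] | 3 12 z top [36.1 36.9] | 9 12 z top [37. 38.] | 15 16 z top [38.8 39.6] | 21 11 z top [29.7 40.4] |
```

View pics/p8.png

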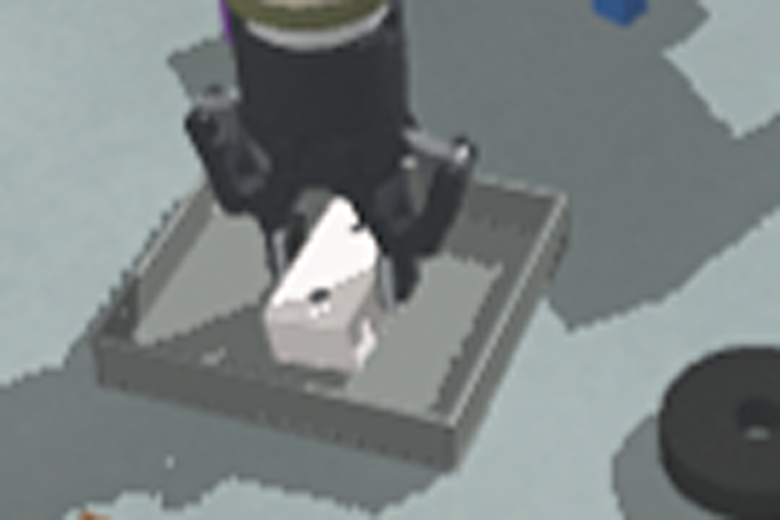

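The blank's low end is on the tray floor and it is levelling: about 8° of tilt remains, and the jaws have narrowed to about 44.5 mm. I'll continue gently.

>>> step_arm(plan="0 0 0.05 0 40; 0 0 0.1 0 40; 0 0 0.15 0 40; 0 0 0.2 0 40; 0 0 0.2 0 40")

```text
time_s: 23.4
eef_pos: [489.2, -283.9, 12.1]
ee_rot: [0.002, 0.619, 0.786, 0.0]
force: [3.9, 1.2, 4.5]
grip_width: 0.517
```

```bash
python3 - <<'E'
from h import *
tip(); im=tilt()
E
```

```text
tip s,y,h [ 146.7 -307.6  -32.9] above floor -72.2 F [3.6 1.9 4.5] w 0.517 t 23.4
-21 6 z top [32.8 33.2] | -15 16 z top [34.  35.1] | -9 13 z top [34.  35.8] | -3 10 z top [35.2 37.2] | 3 13 z top [35.1 36. ] | 9 13 z top [36.2 37.3] | 15 15 z top [34.9 37.4] | 21 12 z top [36.2 37.6] |
```

>>> step_arm(plan="0 0 0.05 0 40; 0 0 0.1 0 40; 0 0 0.15 0 40; 0 0 0.15 0 40")

```text
time_s: 23.85
eef_pos: [488.8, -283.8, 10.2]
ee_rot: [0.002, 0.619, 0.786, 0.0]
force: [5.2, 0.4, 5.4]
grip_width: 0.513
```

```bash
python3 - <<'E'
from h import *
tip(); im=tilt()
E
```

```text
tip s,y,h [ 146.3 -307.6  -34.8] above floor -74.0 F [5.1 1.4 5.4] w 0.513 t 23.85
-21 4 z top [34.1 35.1] | -15 17 z top [34.6 36.8] | -9 13 z top [34.6 35.7] | -3 9 z top [34.8 36. ] | 3 13 z top [33.9 35.3] | 9 12 z top [34.8 36.2] | 15 16 z top [34.9 36.7] | 21 10 z top [33.6 35.6] |
```

The top face is now level at z about 34.5 mm (4 mm floor plus 30 mm blank). Releasing slowly.

>>> step_arm(plan="0 0 0 0 53; 0 0 0 0 55; 0 0 0 0 58; 0 0 0 0 62; 0 0 0 0 67; 0 0 0 0 72; 0 0 0 0 78; 0 0 0 0 80; 0 0 0 0 80; 0 0 0 0 80")

```text
time_s: 24.9
eef_pos: [487.7, -283.2, 9.4]
ee_rot: [-0.0, 0.619, 0.786, -0.0]
force: [-0.1, 0.6, 0.6]
grip_width: 0.799
```

```bash
python3 - <<'E'
from h import *
tip(); im=tilt()
E
```

```text
tip s,y,h [ 145.2 -307.3  -35.6] above floor -74.5 F [-0.2  0.5  0.6] w 0.799 t 24.9
-21 4 z top [33.4 33.6] | -15 13 z top [33.9 35.8] | -9 14 z top [34.3 35.9] | -3 12 z top [33.6 34.5] | 3 11 z top [33.6 34.8] | 9 15 z top [34.2 35.7] | 15 15 z top [34.2 34.8] | 21 10 z top [34.3 35.5] |
```

Released, with the blank flat and no force on the tool. Retracting straight up, then off to the side so the camera can see the tray.

>>> step_arm(plan="0 0 -0.5 0 80; 0 0 -1.5 0 80; 0 0 -3 0 80; 0 0 -5 0 80; 0 0 -7.5 0 80; 0 0 -10 0 80; 0 0 -13 0 80; 0 0 -16 0 80; 0 0 -18 0 80; 0 0 -18 0 80")

```text
time_s: 25.95
eef_pos: [488.6, -283.9, 193.1]
ee_rot: [0.003, 0.619, 0.786, -0.0]
force: [0.4, 0.6, 0.2]
grip_width: 0.802
```

```bash
python3 - <<'E'
from h import *
tip()
for n in('scene','top'):
    im,d=cap(n); W=cloud(n,d)
    for r in spotter.regions_of(n,'blank')[:3]:
        P=W[r['pixels']]; P=P[P[:,2]>30]
        if len(P)>5 and abs(np.median(P[:,1])+283)<80:
            c=np.linalg.lstsq(np.c_[P[:,:2],np.ones(len(P))],P[:,2],rcond=None)[0]
            print(n,round(r['conf'],2),len(P),cv2.minAreaRect(P[:,:2].astype(np.float32)),'z',np.median(P[:,2]),'tilt deg',np.degrees(np.arctan(c[:2])))
    for t,c in(('wheel',(700.5,-257)),):
        m=(abs(W[...,0]-c[0])<60)&(abs(W[...,1]-c[1])<60)&(W[...,2]>15)&(W[...,2]<40); print(t,cv2.minEnclosingCircle(W[m][:,:2].astype(np.float32)))
    for r in spotter.regions_of(n,'spray')[:1]: print('spray',np.nanmedian(W[r['pixels']],0).round())
    if n=='scene': cv2.imwrite('pics/p9.png',cv2.resize(im[130:310,200:470,::-1],(780,520),interpolation=2))
E
```

```text
tip s,y,h [ 146.1 -307.8  148.1] above floor 108.9 F [0.3 0.6 0.2] w 0.802 t 25.95
scene 0.72 334 ((492.1641540527344, -284.6805114746094), (43.3984260559082, 85.28141021728516), 12.055291175842285) z 33.862846610869966 tilt deg [0.24769023 0.41458345]
wheel ((701.331298828125, -257.3932189941406), 46.35238265991211)
spray [690. 279.  72.]
wheel ((700.6934204101562, -256.8681945800781), 44.725093841552734)
spray [674. 287.  98.]
```

View pics/p9.png

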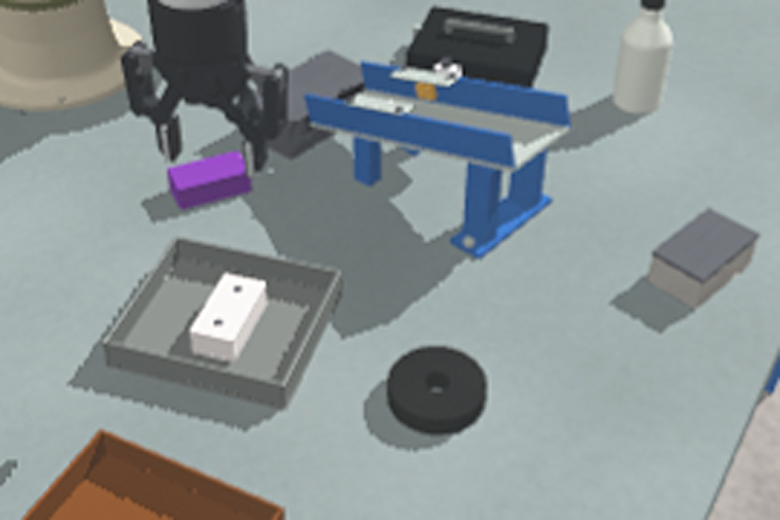

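The blank lies flat near the middle of the grey tray, at about (228,315) in the crop. The gripper is clear of it, and the wheel and bottle have not moved. Handing in.

```bash
python3 -c "
from h import *
print(workorder.finish_job())"
```

```text
the job is handed in; nothing more can be done
None
```

The marble blank is lying flat in the grey reject tray, released, and the job is handed in. The hand-in reports no verdict.

**What I did:** I pushed the blank up the lane with closed fingers at about 11 N until it slipped off the shoe. I left it about 204 mm up the lane, clear of the lips. I then gripped its 44 mm at 20 N and lifted it out. I lowered it onto the tray floor, levelled it there with readings of about 5 to 8 N at the wrist, and let go. The clock stood at about 26 s of the 64 s allowed.

**Last checks (scene camera):**
- **Position:** the blank's centre is at about (492, -285) mm, roughly 6 mm from the tray's middle.
- **Height and tilt:** its top is at 33.9 mm, which matches the 4 mm tray floor plus the 30 mm blank. Tilt is under 0.5°, against the 4.6° (0.08 rad) limit.
- **Bystanders:** the wheel and the bottle are within about 1–2 mm of where they started.
- **Contact:** the gripper is about 190 mm up and the force reading is near zero.

**What differed or was not confirmed:**
- **Grip angle:** the moves allow no tilt, so the tool could not be held square to the sloping floor. I gripped the blank with a vertical tool, carried it tilted 11 to 15°, and let the tray floor level it.
- **Single-view check:** the arm hid the blank from the top camera at the end, so its final pose comes from the scene camera only.
- **Forces:** I saw the wrist force only at the end of each move, so brief peaks in between were not measured.

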